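# Hold the reference paddle in the photometer slot

## Task

Take the dust cover off the photometer's slotted neck and hang it over the steel rail so that it straddles the bar, and let go of it. Then take the paddle with the flat rectangular grip (not the ball-knobbed one) from its rack, gently pass its blade down through the slot until clearly more than half of the blade is inside, and finish while still holding it there, upright and still, its shoulder clear of the rim and without pressing on the slot. Leave the other paddle and the other things on the bench where they are.

Things in the scene. Friction and masses are not known exactly. Their poses are not given: they have to be found in the camera images.
- slot (a point): Centre of the slot mouth, level with the rim of the photometer's neck, 105 mm above the bench. The slot is 10 mm (x) by 44 mm (y) and open down to 93 mm below the rim: a blade of 6 x 40 mm has 2 mm clearance on each side. Axes: y along the slot, x across it, z up.
- meter: The fixed photometer: a white box 200 x 130 mm (x, y), 60 mm high, dark display towards -x; origin under its middle, axes as the slot's. Its aluminium neck stands on the top, 30 mm towards +x from the middle: 16 x 50 mm (x, y) outside, 45 mm high, 3 mm walls.
- cover: Grey dust cover (about 120 g), a rigid inverted U, 60 mm long (y), 32 mm wide (x), straddling the neck at the start. Origin: centre of the underside of its 3 mm top. Two 3 mm side plates reach 40 mm down from there, 26 mm apart inside, ends open. A fin to hold it by stands on top: 10 mm thick (x), 30 mm long (y), 40 mm high. Front and back alike.
- cover_fin (a point): Grip point in the middle of the cover's fin, 28 mm above the cover's origin, 25 mm above the flat top, 18 mm below the fin's upper edge. Axes as the cover's.
- cover_saddle (a point): Centre of the underside of the cover's top: the point that rests on the neck or on the bar. Same place as the cover's origin.
- rail: Fixed steel rail: a horizontal round bar along its y, 16 mm in diameter, 180 mm long, on two posts at its ends; origin on the bench below the middle of the bar. It stands to the left or the right of the photometer, the paddle rack on the other side.
- rail_mid (a point): Middle of the rail's bar, on its centre line, 140 mm above the bench; y along the bar.
- paddle_grip (a point): The paddle to use (about 90 g): centre of its flat rectangular grip, 12 mm thick (x), 30 mm wide (y), 30 mm high. The shoulder below the grip has its underside 23 mm below this point, the blade's tip is 93 mm below it. Front and back alike.
- paddle_tip (a point): Centre of the lower end of that paddle's blade. Axes as the paddle's.
- paddle: The same paddle; origin at the blade's lower end, z up. White blade 6 mm thick (x), 40 mm wide (y), 70 mm long, its last 5 mm stepped down to 4 x 36 mm; above it an aluminium shoulder 12 x 56 mm, 8 mm high, then the grip. It starts upright in a window of the white rack, hanging by its shoulder on the rack's top, 80 mm above the bench.
- paddle_other_grip (a point): The other paddle in the rack, 98 mm from the first: same blade and shoulder, but a thin stem with a ball knob of 22 mm on top in place of the flat grip. Point 93 mm above its tip, about 13 mm below the ball's centre. Not to be moved.
- rack: Fixed white paddle rack, a bridge 68 mm (x) by 190 mm (y), 80 mm high, with two windows 14 mm by 44 mm, 49 mm either side of its middle along y. Origin on the bench under its middle.
- vial: Bystander: small amber vial, 28 mm across, 55 mm high; origin under its foot.
- cuvette_box: Bystander: blue box 50 x 70 x 35 mm; origin under its middle.
- flask: Bystander: conical glass flask, 64 mm across, 78 mm high; origin under its foot.
- reagent: Bystander: amber bottle, 68 mm across, 140 mm high; origin under its foot.
- jar: Bystander: white jar, 72 mm across, 130 mm high; origin under its foot.
- beaker: Bystander: glass beaker, 80 mm across, 100 mm high; origin under its foot.
Mind the look-alikes: they are no part of the job. What is shaped like the cover but orange is not meant.

How it is judged:
By the outcome, as a careful person would: the job done as asked, in the order asked, and still so for the second after the job is handed in, while the arm keeps its last pose, push and grip.
It also fails if it takes over 72 s, if anything falls off the work surface, if the arm or the gripper's body presses on something with over 40 N, if the wrist force passes 120 N, or if a joint passes its speed limit or range.

## Robot

A 7-joint arm with a two-finger parallel gripper is mounted at the origin on the work surface. World frame = base frame: x ahead of the robot, y to its left, z up, the work surface at z = 0. Lengths are in mm, angles in rad, forces in N, time in s.
With the tool pointing down it reaches from about 425 to 1025 mm from the base axis. Payload 9.4 kg.
Tool frame: the origin (TCP) lies on the centre line of the jaws, within the pads' length; the fingertips stand 19 mm ahead of it and the grasp point (between the pads) is the TCP; z points along the fingers, y is the direction in which the jaws open and shut (so a half turn about z gives the same grasp; the last joint's range is limited). The gripper opens to 93 mm and grips with 3 to 60 N. Pads are 15 mm wide; open, the fingers measure 128 mm over their backs; the gripper's body (75 mm by 188 mm) begins 65 mm behind the grasp point.
Start: joints at [1.22, 0.599, -0.003, 1.599, 0.002, 0.943, -0.08], TCP at [196.025, -697.996, 237.618] pointing down, gripper open.
Joint ranges: [-2.57, 2.57], [-0.35, 1.97], [-1.29, 1.29], [0.11, 2.56], [-1.05, 4.19], [0.11, 1.86], [-2.63, 2.63]. Speed limits (rad/s): [2.22, 2.22, 3.01, 3.01, 3.14, 3.14, 3.14].

## Interface

Orientations are given as a unit quaternion [x, y, z, w].
In Python, from bench import env gives the robot as it stands.
- The arm moves only by the tool step_arm, never from a script. Its argument "moves" is a list that holds one entry, the list of rows, each a list of 6 numbers: the shift along the tool's x, y, z in m, then the turn, a rotation vector about the tool's x, y, z in rad. A call has 1 to 12 rows; each row shifts and turns the commanded pose from where the row before left it, along the tool's axes as they then stand; what a row does not reach is not made up. A row lasts 1/10 s, in which the tool goes at most 50 mm and 8.59 degrees, less where a joint would pass 70% of its speed; a pose out of reach is approached as far as the arm can. A call with a gripper value outside its range is refused whole. "grip" is the closure, from 0 (fully open) to 1 (shut), set as the call begins (left out, the last holds). The fingers move at their own pace and stop on an object; "grip_force" is the grip in N (left out, the last holds). Time passes only in rows, so rows that do not move let the fingers close. It gives the time, the measured TCP pose, the force and the opening at its end, in the units of the state.
- env.get_obs(): the state, without advancing time (a new reading comes with each control period).
- env.grab_frame(name): name is "scene" or "top"; returns (picture, depth): 400x640x3 uint8, blue, green, red; 400x640 float32, mm along the optical axis (not along the pixel's ray), 0 where there is no reading.
- env.calibration(name): a dict with "mtx" (3x3 intrinsics, pixels), "rvec" (rotation vector, rad) and "tvec" (3), from world to camera coordinates, as OpenCV has them. Camera axes: x right, y down, z forward; pixel columns grow to the right and rows downward; lengths in mm; the calibration is good to about 2 mm. A picture is of the moment at which its call begins. calibration takes no time and is no camera call.
- env.sign_off(): hands the job in, once; it reports no verdict.
Trained networks look in the newest picture that a camera, given by its name, has taken for a name from the list of things; names that differ only in an ending like _2 or _b are one class to them, and where a whole thing is asked for, a point or a joint stands for the part that bears it (a point fixed in the world has none). Each returns a list of dicts, best first, with "p" (0 to 1); they miss things now and then, are a little off and sometimes report something else, mostly with a low value. They report only what shows in the picture. A call takes as long as a camera call. They do not tell look-alikes from the thing itself.
- env.masks_of(camera, query): "mask" (400x640 bool, what is visible of it) and "extent" ([left, top, width, height] in pixels, round what is visible of it).
The state is a dict: "t": time; "qpos": joint angles; "dq": joint speeds; "joint_torque": joint torques, N m; "tool_pos": TCP position; "tcp_rot": TCP orientation; "wrist_force": force on the tool from outside, world axes, zero at the start; "ft_torque": the same for the moment, N m; "grip_width": finger opening in mm.
Only numpy, scipy, OpenCV 4.12 (cv2) and the standard library are available. Lean on these libraries where they do the work, as an engineer would, in place of code of your own. Each camera call takes 0.05 s, during which the arm holds its last target. There are 200 camera calls.

## Working session

There is one attempt and no reset: what is moved stays moved. The work goes in short steps, Python scripts to look and compute and a tool call to move; the robot and the scene stay as the last step left them, time stands still between calls to the robot, and variables do not carry over. Pictures are saved under pics/ and viewed, about 8 in all and at most 12, crops included, and the job is handed in when it is done.

Besides the shell and the picture viewer there is one more tool, called after "Call:" as a command line: name --argument value ..., lists and objects as JSON in quotes. step_arm: Moves the arm, as the interface text tells. Its arguments: {"type":"object","properties":{"moves":{"type":"array","items":{"type":"array","items":{"type":"array","items":{"type":"number"}}}},"grip":{"type":"number"},"grip_force":{"type":"number"}},"required":["moves"]}

```bash
mkdir -p pics; ls; cat > h.py <<'E'
import numpy as np, cv2
from bench import env
def cal(n):
    c=env.calibration(n); R=cv2.Rodrigues(np.array(c["rvec"],float))[0]
    return np.array(c["mtx"],float),R,np.array(c["tvec"],float).ravel()
def cloud(n,d):
    K,R,t=cal(n); v,u=np.mgrid[:d.shape[0],:d.shape[1]]
    P=np.stack([(u-K[0,2])/K[0,0]*d,(v-K[1,2])/K[1,1]*d,d],-1)
    W=(P-t)@R; W[d<=0]=np.nan
    return W
def rect(W,m,zlo,zhi):
    p=W[m]; p=p[(p[:,2]>zlo)&(p[:,2]<zhi)]
    if len(p)<5: return None
    r=cv2.minAreaRect(p[:,:2].astype(np.float32)); return len(p),p.mean(0).round(1),r
E
python3 - <<'E'
from h import *
o=env.get_obs(); print({k:np.round(v,3) for k,v in o.items()})
for n in("scene","top"):
    im,d=env.grab_frame(n); cv2.imwrite(f"pics/{n}0.png",im); np.save(f"pics/{n}0.npy",d)
    W=cloud(n,d); K,R,t=cal(n); print(n,"cam",(-R.T@t).round(),K[0,0])
    for q in["meter","cover","rail","paddle","paddle_grip","paddle_other_grip","rack","vial","cuvette_box","flask","reagent","jar","beaker"]:
        for r in env.masks_of(n,q)[:3]:
            w=W[r["mask"]]; print(q,round(r["p"],2),r["extent"],np.nanmedian(w,0).round(),"zmax",np.nanpercentile(w[:,2],98).round())
E
```

```text
pics
{'t': np.float64(0.0), 'qpos': array([ 1.22 ,  0.6  , -0.003,  1.6  ,  0.002,  0.943, -0.08 ]), 'dq': array([ 0.   ,  0.001, -0.001,  0.   , -0.002,  0.   , -0.002]), 'joint_torque': array([-1.0000e-03, -7.6507e+01,  1.4970e+00, -2.5235e+01, -5.2000e-02,
        1.7000e-02,  0.0000e+00]), 'tool_pos': array([ 195.897, -697.561,  236.767]), 'tcp_rot': array([ 0.991,  0.136, -0.   , -0.001]), 'wrist_force': array([-1.035,  0.012, -0.405]), 'ft_torque': array([0.008, 0.01 , 0.016]), 'grip_width': np.float64(92.83)}
scene cam [1176.  -10.  917.] 485.39103093383187
meter 0.75 [265.4, 206.2, 67.9, 93.0] [637. -15.  59.] zmax 63.0
cover 0.95 [343.9, 289.7, 35.4, 43.0] [749.  99.  42.] zmax 83.0
cover 0.88 [166.1, 232.1, 21.5, 38.3] [ 589. -279.   43.] zmax 83.0
cover 0.83 [359.0, 229.4, 33.4, 35.2] [598. 151.  42.] zmax 83.0
rail 0.68 [116.7, 170.0, 117.5, 71.1] [ 479. -307.   50.] zmax 149.0
rail 0.42 [432.1, 170.6, 28.1, 34.4] [479. 323.  87.] zmax 118.0
rail 0.39 [388.5, 250.5, 39.0, 52.0] [711. 193.  90.] zmax 140.0
paddle 0.57 [433.8, 174.1, 25.3, 35.0] [479. 323.  87.] zmax 118.0

[... 1514 characters left out ...]
3, 14.5] [618. -23. 109.] zmax 151.0
rack 0.86 [192.2, 228.5, 71.3, 29.0] [467. 269.  80.] zmax 86.0
vial 0.64 [288.2, 268.6, 5.8, 12.4] [381.  91.  55.] zmax 60.0
vial 0.32 [182.9, 164.7, 30.0, 29.1] [651. 366.  52.] zmax 102.0
cuvette_box 0.57 [321.5, 266.3, 24.9, 24.2] [371. -26.  36.] zmax 41.0
flask 0.67 [353.7, 264.1, 19.7, 19.5] [ 385. -104.   30.] zmax 54.0
flask 0.16 [285.1, 269.8, 7.9, 10.0] [381.  90.  55.] zmax 60.0
reagent 0.62 [241.4, 151.2, 29.7, 28.6] [678. 191.  97.] zmax 143.0
reagent 0.59 [192.8, 231.5, 22.0, 7.2] [472. 322. 115.] zmax 122.0
jar 0.78 [384.0, 140.7, 27.1, 35.8] [ 694. -205.  128.] zmax 136.0
beaker 0.86 [182.4, 163.6, 32.9, 31.2] [651. 367.  53.] zmax 103.0
```

```bash
python3 - <<'E'
from h import *
s=cv2.imread("pics/scene0.png"); t=cv2.imread("pics/top0.png")
cv2.imwrite("pics/v1.png",cv2.resize(s[140:360,90:520],None,fx=1.8,fy=1.8))
cv2.imwrite("pics/v2.png",cv2.resize(t[130:300,170:490],None,fx=2.5,fy=2.5,interpolation=cv2.INTER_CUBIC))
# geometric fits
for n in("scene","top"):
    d=np.load(f"pics/{n}0.npy"); W=cloud(n,d)
    X,Y,Z=W[...,0],W[...,1],W[...,2]
    with np.errstate(invalid="ignore"):
        box=lambda x,y,r,lo,hi:(np.hypot(X-x,Y-y)<r)&(Z>lo)&(Z<hi)
        for nm,a in dict(meter=(590,-15,170,50,70),covertop=(622,-20,60,100,118),fin=(622,-20,60,122,160),bar=(472,-290,130,138,160),padgrip=(475,320,50,100,130),other=(470,225,40,92,140),rack=(475,270,130,70,87)).items():
            p=W[box(*a)]
            r=cv2.minAreaRect(p[:,:2].astype(np.float32)); c=p[:,:2]-p[:,:2].mean(0); e=np.linalg.svd(c,full_matrices=False)[2][0]
            print(n,nm,len(p),"mean",p.mean(0).round(1),"zmed",np.median(p[:,2]).round(1),"rect",np.round(r[0],1),np.round(r[1],1),round(r[2],1),"axis",np.degrees(np.arctan2(e[1],e[0])).round(1))
E
```

```text
scene meter 4162 mean [605.8 -14.5  59.5] zmed 59.5 rect [587.5 -15.8] [238.4 244.4] 41.9 axis -10.5
scene covertop 366 mean [630.2 -19.5 107.6] zmed 107.5 rect [625.3 -19.5] [60.2 34.7] 81.5 axis 81.7
scene fin 173 mean [628.3 -19.4 138.7] zmed 140.5 rect [626.6 -19. ] [29.4 12. ] 83.3 axis 83.2
scene bar 664 mean [ 477.9 -300.1  144.9] zmed 145.6 rect [ 475.9 -300.7] [ 19.1 199.7] 12.7 axis 102.7
scene padgrip 125 mean [478.5 323.  111.7] zmed 113.8 rect [476.4 323.4] [29.8 14. ] 84.7 axis 83.3
scene other 91 mean [471.7 225.4 116. ] zmed 119.8 rect [470.7 226. ] [19.2 15. ] 74.1 axis -103.8
scene rack 1802 mean [477.6 271.3  79.1] zmed 79.1 rect [471.2 275.9] [191.4  73.2] 85.5 axis 83.7
top meter 2869 mean [588.1 -15.2  61.4] zmed 61.4 rect [590.9 -21. ] [294.2 227.8] 60.1 axis 170.4
top covertop 194 mean [621.5 -20.5 109.3] zmed 109.1 rect [624.3 -20.6] [59.4 33.4] 81.5 axis -99.6
top fin 62 mean [622.4 -20.2 143.6] zmed 146.8 rect [623.9 -20.7] [28.4 10.9] 80.6 axis -100.1
top bar 474 mean [ 472.5 -299.7  147.5] zmed 147.7 rect [ 473.  -302.1] [ 18.9 199.9] 12.7 axis -77.3
top padgrip 64 mean [473.5 321.4 116.1] zmed 117.1 rect [474.1 322.4] [31.5 12.1] 86.5 axis -96.4
top other 59 mean [465.4 224.1 120.6] zmed 123.4 rect [465.2 224.7] [52.2 18.4] 85.5 axis -95.7
top rack 1508 mean [469.5 272.9  80.5] zmed 80.6 rect [470.1 274.1] [191.   68.4] 85.4 axis -94.6
```

View pics/v1.png

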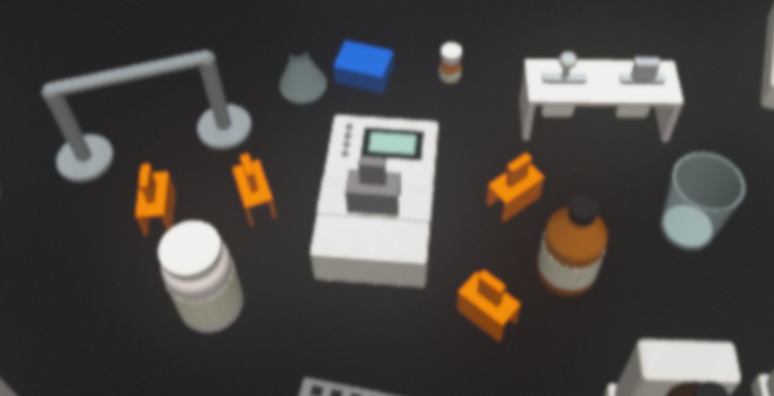

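View pics/v2.png

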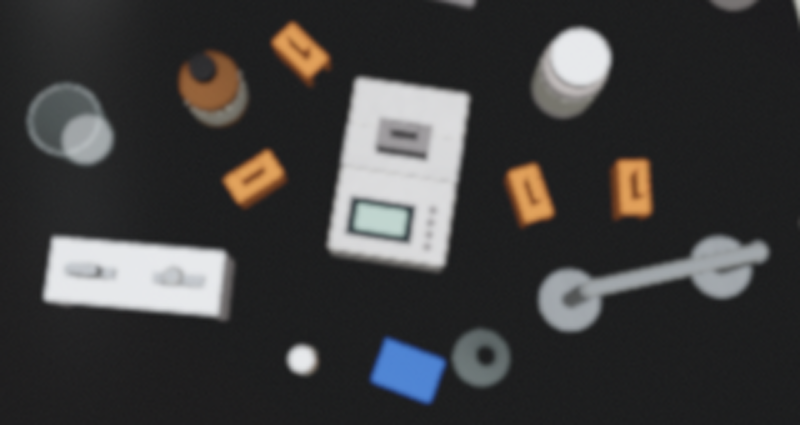

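The pictures show the following:
- The grey cover sits on the meter neck at about (373,190) in v1 and (404,137) in v2.
- The rail is on the −y side and the rack on the +y side.
- The flat-grip paddle is the outer one, at (645,70) in v1. The orange look-alikes are to be left alone.

```bash
cat >> h.py <<'E'
from scipy.spatial.transform import Rotation as Ro
def plan(start,q,tgt,ydeg,n,settle=0):
    "rows from start pose to tgt with tool down, jaw axis at world angle ydeg (mod 180, nearest)"
    R=Ro.from_quat(q); best=None
    for k in(0,180):
        a=np.radians(ydeg+k); y=np.array([np.cos(a),np.sin(a),0]); z=np.array([0,0,-1.])
        T=Ro.from_matrix(np.column_stack([np.cross(y,z),y,z])); v=(R.inv()*T).as_rotvec()
        if best is None or np.linalg.norm(v)<np.linalg.norm(best): best=v
    v=np.round(best/n,3); p=np.array(start,float); tgt=np.array(tgt,float); rows=[]
    for i in range(n):
        s=np.round(R.inv().apply((tgt-p)/(n-i))/1000,4); rows.append([float(x)+0. for x in s]+[float(x)+0. for x in v])
        p=p+R.apply(s)*1000; R=R*Ro.from_rotvec(v)
    rows+=[[0]*6]*settle
    print(str(rows).replace(" ","")); return p,R.as_quat()
def cur():
    o=env.get_obs(); return o["tool_pos"],o["tcp_rot"]
E
python3 - <<'E'
from h import *
p,q=cur()
p,q=plan(p,q,(415,-350,240),-45,11)
p,q=plan(p,q,(625,-20,200),-9.5,11)
E
```

```text
[[0.0277,-0.0251,-0.0002,0.0,0.0,-0.047],[0.0289,-0.0237,-0.0002,0.0,0.0,-0.047],[0.03,-0.0224,-0.0002,0.0,0.0,-0.047],[0.031,-0.0209,-0.0002,0.0,0.0,-0.047],[0.0319,-0.0195,-0.0002,0.0,0.0,-0.047],[0.0328,-0.0179,-0.0002,0.0,0.0,-0.047],[0.0336,-0.0164,-0.0002,0.0,0.0,-0.047],[0.0343,-0.0148,-0.0002,0.0,0.0,-0.047],[0.035,-0.0131,-0.0003,0.0,0.0,-0.047],[0.0356,-0.0115,-0.0002,0.0,0.0,-0.047],[0.036,-0.0098,-0.0003,0.0,0.0,-0.047]]
[[0.0348,-0.0075,0.0036,0.0,0.0,-0.056],[0.0351,-0.0056,0.0036,0.0,0.0,-0.056],[0.0354,-0.0036,0.0036,0.0,0.0,-0.056],[0.0355,-0.0016,0.0037,0.0,0.0,-0.056],[0.0356,0.0004,0.0036,0.0,0.0,-0.056],[0.0355,0.0024,0.0037,0.0,0.0,-0.056],[0.0353,0.0043,0.0036,0.0,0.0,-0.056],[0.035,0.0063,0.0037,0.0,0.0,-0.056],[0.0346,0.0083,0.0036,0.0,0.0,-0.056],[0.034,0.0102,0.0037,0.0,0.0,-0.056],[0.0334,0.0121,0.0036,0.0,0.0,-0.056]]
```

Call:
step_arm --moves '[[[0.0277,-0.0251,0,0,0,-0.047],[0.0289,-0.0237,0,0,0,-0.047],[0.03,-0.0224,0,0,0,-0.047],[0.031,-0.0209,0,0,0,-0.047],[0.0319,-0.0195,0,0,0,-0.047],[0.0328,-0.0179,0,0,0,-0.047],[0.0336,-0.0164,0,0,0,-0.047],[0.0343,-0.0148,0,0,0,-0.047],[0.035,-0.0131,0,0,0,-0.047],[0.0356,-0.0115,0,0,0,-0.047],[0.036,-0.0098,0,0,0,-0.047]]]' --grip 0.3

```text
t: 2.5
tool_pos: [415.7, -348.8, 237.9]
tcp_rot: [0.922, 0.386, 0.0, 0.0]
wrist_force: [1.2, 0.2, -0.0]
grip_width: 65.3
```

Call:
step_arm --moves '[[[0.0348,-0.0075,0.0036,0,0,-0.056],[0.0351,-0.0056,0.0036,0,0,-0.056],[0.0354,-0.0036,0.0036,0,0,-0.056],[0.0355,-0.0016,0.0037,0,0,-0.056],[0.0356,0.0004,0.0036,0,0,-0.056],[0.0355,0.0024,0.0037,0,0,-0.056],[0.0353,0.0043,0.0036,0,0,-0.056],[0.035,0.0063,0.0037,0,0,-0.056],[0.0346,0.0083,0.0036,0,0,-0.056],[0.034,0.0102,0.0037,0,0,-0.056],[0.0334,0.0121,0.0036,0,0,-0.056],[0,0,0,0,0,0]]]'

```text
t: 3.7
tool_pos: [627.1, -14.4, 197.3]
tcp_rot: [0.76, 0.65, 0.002, -0.001]
wrist_force: [-0.4, 0.8, -0.7]
grip_width: 65.0
```

```bash
python3 - <<'E'
from h import *
o=env.get_obs(); print({k:np.round(v,3) for k,v in o.items() if "torque" not in k})
p,q=cur(); plan(p,q,(625,-20,136),-9.5,4,2)
E
```

```text
{'t': np.float64(3.7), 'qpos': array([ 0.171,  0.547, -0.352,  1.856,  0.253,  0.78 , -0.471]), 'dq': array([ 0.046, -0.027,  0.055,  0.047,  0.001,  0.007,  0.002]), 'tool_pos': array([627.139, -14.352, 197.338]), 'tcp_rot': array([ 0.76 ,  0.65 ,  0.002, -0.001]), 'wrist_force': array([-0.413,  0.84 , -0.701]), 'grip_width': np.float64(65.041)}
[[-0.0015,-0.0003,0.0153,0.0,-0.001,0.002],[-0.0015,-0.0003,0.0153,0.0,-0.001,0.002],[-0.0015,-0.0003,0.0154,0.0,-0.001,0.002],[-0.0015,-0.0004,0.0153,0.0,-0.001,0.002],[0,0,0,0,0,0],[0,0,0,0,0,0]]
```

Call:
step_arm --moves '[[[0,0,0.01,0,0,0],[0,0,0.01,0,0,0],[0,0,0.01,0,0,0],[0,0,0.01,0,0,0],[0,0,0,0,0,0],[0,0,0,0,0,0],[0,0,0,0,0,0]]]'

```text
t: 4.4
tool_pos: [625.2, -20.1, 157.9]
tcp_rot: [0.763, 0.647, 0.0, 0.0]
wrist_force: [0.8, -0.3, -0.1]
grip_width: 64.9
```

```bash
python3 - <<'E'
from h import *
p,q=cur(); print(p,q,env.get_obs()["dq"].round(3)); plan(p,q,(625,-20,135),-9.5,2)
E
```

```text
[625.24121137 -20.0722821  157.89437464] [7.62704777e-01 6.46746767e-01 1.71401429e-04 1.16638353e-04] [-0.003 -0.005 -0.001 -0.001 -0.001 -0.    -0.   ]
[[0.0,-0.0001,0.0114,0.0,0.0,0.001],[0.0,-0.0002,0.0115,0.0,0.0,0.001]]
```

Call:
step_arm --moves '[[[0,0,0.011,0,0,0],[0,0,0.011,0,0,0],[0,0,0,0,0,0],[0,0,0,0,0,0]]]'

```text
t: 4.8
tool_pos: [624.8, -19.9, 135.0]
tcp_rot: [0.763, 0.647, -0.0, -0.0]
wrist_force: [-0.1, -0.0, -0.3]
grip_width: 65.4
```

Call:
step_arm --moves '[[[0,0,0,0,0,0],[0,0,0,0,0,0],[0,0,0,0,0,0],[0,0,0,0,0,0],[0,0,0,0,0,0],[0,0,0,0,0,0],[0,0,0,0,0,0],[0,0,0,0,0,0]]]' --grip 1 --grip_force 25

```text
t: 5.6
tool_pos: [624.9, -20.0, 135.5]
tcp_rot: [0.763, 0.647, -0.0, -0.0]
wrist_force: [-0.1, 0.1, 0.4]
grip_width: 10.2
```

```bash
python3 - <<'E'
from h import *
p,q=cur(); print(p,q,env.get_obs()["dq"].round(3),env.get_obs()["ft_torque"]); 
p1=p+[0,0,110]
# bar midpoint 474.5,-301.2 ; jaw axis 12.7
Rz=Ro.from_quat(q)
p,q=plan(p1,q,(550,-160,245),3,6); plan(p,q,(474.5,-301.2,245),12.7,6)
E
```

```text
[624.92077116 -19.98807413 135.52114913] [ 7.62633803e-01  6.46830467e-01 -1.33606305e-04 -1.07020438e-04] [-0.    -0.    -0.     0.    -0.    -0.001  0.001] [0.00262873 0.02558968 0.02558073]
[[-0.0251,-0.0085,0.0001,0.0,0.0,-0.036],[-0.0247,-0.0094,0.0001,0.0,0.0,-0.036],[-0.0244,-0.0103,0.0001,0.0,0.0,-0.036],[-0.024,-0.0112,0.0001,0.0,0.0,-0.036],[-0.0236,-0.012,0.0001,0.0,0.0,-0.036],[-0.0231,-0.0128,0.0,0.0,0.0,-0.036]]
[[-0.0228,-0.0138,0.0,0.0,0.0,-0.028],[-0.0225,-0.0144,0.0,0.0,0.0,-0.028],[-0.022,-0.0151,0.0,0.0,0.0,-0.028],[-0.0216,-0.0157,0.0,0.0,0.0,-0.028],[-0.0212,-0.0162,0.0,0.0,0.0,-0.028],[-0.0207,-0.0169,0.0001,0.0,0.0,-0.028]]
```

Call:
step_arm --moves '[[[0,0,-0.008,0,0,0],[0,0,-0.02,0,0,0],[0,0,-0.02,0,0,0],[0,0,-0.022,0,0,0],[0,0,-0.02,0,0,0],[0,0,-0.02,0,0,0],[0,0,0,0,0,0]]]'

```text
t: 6.3
tool_pos: [626.3, -19.8, 248.5]
tcp_rot: [0.763, 0.647, 0.002, 0.001]
wrist_force: [0.6, 0.5, -2.4]
grip_width: 9.8
```

Call:
step_arm --moves '[[[-0.0251,-0.0085,0,0,0,-0.036],[-0.0247,-0.0094,0,0,0,-0.036],[-0.0244,-0.0103,0,0,0,-0.036],[-0.024,-0.0112,0,0,0,-0.036],[-0.0236,-0.012,0,0,0,-0.036],[-0.0231,-0.0128,0,0,0,-0.036],[-0.0228,-0.0138,0,0,0,-0.028],[-0.0225,-0.0144,0,0,0,-0.028],[-0.022,-0.0151,0,0,0,-0.028],[-0.0216,-0.0157,0,0,0,-0.028],[-0.0212,-0.0162,0,0,0,-0.028],[-0.0207,-0.0169,0,0,0,-0.028]]]'

```text
t: 7.5
tool_pos: [473.5, -302.0, 244.7]
tcp_rot: [0.625, 0.781, -0.0, -0.001]
wrist_force: [-0.5, -0.5, -2.0]
grip_width: 9.7
```

Call:
step_arm --moves '[[[0,0,0,0,0,0],[0,0,0,0,0,0],[0,0,0,0,0,0],[0,0,0,0,0,0],[0,0,0,0,0,0]]]'

```text
t: 8.0
tool_pos: [475.1, -300.3, 245.5]
tcp_rot: [0.625, 0.781, 0.0, -0.0]
wrist_force: [-0.3, 0.9, -0.7]
grip_width: 10.0
```

```bash
python3 - <<'E'
from h import *
p,q=cur(); print(p,q,env.get_obs()["grip_width"])
plan(p,q,(474.5,-301.2,215),12.7,3)
ims=[]
for n in("scene","top"):
    im,d=env.grab_frame(n); np.save(f"pics/{n}1.npy",d); cv2.imwrite(f"pics/{n}1.png",im)
    W=cloud(n,d); X,Y,Z=np.moveaxis(W,-1,0)
    with np.errstate(invalid="ignore"):
      # neck top and cover top plate
      for nm,m in dict(neck=(np.hypot(X-624,Y+20)<45)&(Z>90)&(Z<115), meter=(np.hypot(X-595,Y+15)<140)&(Z>55)&(Z<66), coverlow=(np.hypot(X-474.5,Y+301)<50)&(Z>165)&(Z<230), bar=(np.hypot(X-474,Y+301)<130)&(Z>138)&(Z<155)).items():
        p=W[m]; 
        if len(p)<8: print(n,nm,len(p)); continue
        r=cv2.minAreaRect(p[:,:2].astype(np.float32)); print(n,nm,len(p),p.mean(0).round(1),np.round(r[0],1),np.round(r[1],1),round(r[2],1))
      K,R,t=cal(n); u=cv2.projectPoints(np.array([[474.5,-301,170.]]),cv2.Rodrigues(R)[0],t,K,None)[0].ravel().astype(int); print(u)
      u=np.clip(u,[80,70],[560,330]); ims.append(cv2.resize(im[u[1]-70:u[1]+70,u[0]-80:u[0]+80],(400,350),interpolation=cv2.INTER_CUBIC))
cv2.imwrite("pics/v3.png",np.hstack(ims))
E
```

```text
[ 475.06314458 -300.32419957  245.5499059 ] [ 6.24612851e-01  7.80934554e-01  7.38139626e-05 -5.26756101e-05] 10.003373677165142
[[-0.0002,-0.0002,0.0102,0.0,0.0,0.0],[-0.0003,-0.0003,0.0102,0.0,0.0,0.0],[-0.0002,-0.0002,0.0101,0.0,0.0,0.0]]
scene neck 258 [626.5 -19.5  99.5] [626.2 -19.4] [50.4 19.6] 78.7
scene meter 4363 [602.7 -15.2  59.6] [596.5 -15.2] [130.1 202.7] 81.3
scene coverlow 768 [ 485.4 -296.1  204.3] [ 476.4 -299.5] [36.7 60.7] 14.0
scene bar 676 [ 478.1 -300.9  144.8] [ 476.6 -300.2] [ 18.2 199.1] 12.5
[157 171]
top neck 94 [623.2 -20.1 102.4] [624.2 -20.4] [49.4 17.1] 81.0
top meter 2829 [591.  -15.7  61.2] [594.5 -16.1] [129.9 200.7] 81.4
top coverlow 146 [ 469.6 -282.2  216.7] [ 471.1 -285.5] [31.9 30.2] 12.6
top bar 212 [ 460.3 -246.2  147.8] [ 460.3 -248.3] [19.  89.3] 11.6
[441 236]
```

View pics/v3.png

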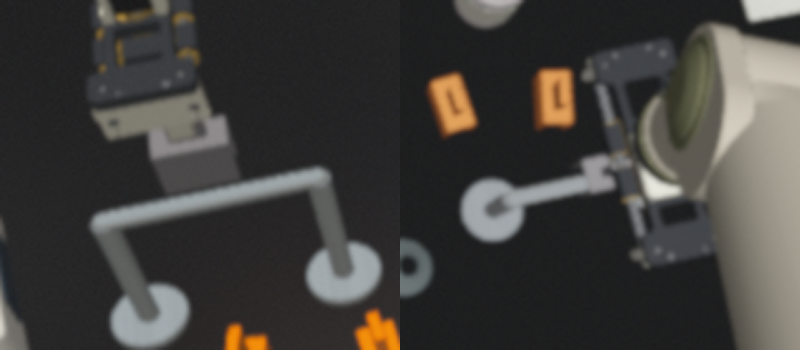

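The cover is held square over the bar: in v3 it is at about (190,155), with the bar running directly below it. Lowering it now.

Call:
step_arm --moves '[[[-0.0007,-0.0007,0.012,0,0,0],[0,0,0.012,0,0,0],[0,0,0.012,0,0,0],[0,0,0.012,0,0,0],[0,0,0.01,0,0,0],[0,0,0,0,0,0],[0,0,0,0,0,0],[0,0,0,0,0,0]]]'

```text
t: 8.9
tool_pos: [474.4, -302.2, 188.0]
tcp_rot: [0.625, 0.78, 0.0, 0.0]
wrist_force: [-0.5, -0.4, -1.2]
grip_width: 9.6
```

Call:
step_arm --moves '[[[0,0,0.002,0,0,0],[0,0,0.002,0,0,0],[0,0,0.002,0,0,0],[0,0,0,0,0,0],[0,0,0,0,0,0]]]'

```text
t: 9.4
tool_pos: [474.0, -302.0, 181.6]
tcp_rot: [0.625, 0.78, -0.0, -0.0]
wrist_force: [0.1, -0.9, -1.3]
grip_width: 9.9
```

Call:
step_arm --moves '[[[0,0,0.001,0,0,0],[0,0,0.001,0,0,0],[0,0,0,0,0,0],[0,0,0,0,0,0]]]'

```text
t: 9.8
tool_pos: [474.1, -302.0, 179.5]
tcp_rot: [0.625, 0.78, -0.0, -0.0]
wrist_force: [-0.3, 0.6, -2.3]
grip_width: 9.8
```

Call:
step_arm --moves '[[[0,0,0.001,0,0,0],[0,0,0,0,0,0],[0,0,0,0,0,0]]]'

```text
t: 10.1
tool_pos: [474.1, -302.1, 178.6]
tcp_rot: [0.625, 0.78, -0.0, -0.0]
wrist_force: [0.0, 0.6, -1.8]
grip_width: 10.2
```

Call:
step_arm --moves '[[[0,0,0.001,0,0,0],[0,0,0,0,0,0],[0,0,0,0,0,0]]]'

```text
t: 10.4
tool_pos: [474.1, -302.1, 178.4]
tcp_rot: [0.625, 0.78, -0.0, 0.0]
wrist_force: [-1.5, 0.9, 8.5]
grip_width: 9.8
```

Call:
step_arm --moves '[[[0,0,0.001,0,0,0],[0,0,0,0,0,0],[0,0,0,0,0,0]]]'

```text
t: 10.7
tool_pos: [474.1, -302.1, 178.3]
tcp_rot: [0.625, 0.78, -0.0, 0.001]
wrist_force: [-5.4, 1.2, 17.6]
grip_width: 9.9
```

Call:
step_arm --moves '[[[0,0,-0.0018,0,0,0],[0,0,0,0,0,0],[0,0,0,0,0,0]]]'

```text
t: 11.0
tool_pos: [474.1, -302.1, 178.4]
tcp_rot: [0.625, 0.78, -0.0, 0.0]
wrist_force: [-0.6, -0.0, 2.5]
grip_width: 10.2
```

Call:
step_arm --moves '[[[0,0,0,0,0,0],[0,0,0,0,0,0],[0,0,0,0,0,0],[0,0,0,0,0,0],[0,0,0,0,0,0],[0,0,0,0,0,0]]]' --grip 0.6

```text
t: 11.6
tool_pos: [474.1, -302.0, 178.4]
tcp_rot: [0.625, 0.78, -0.0, -0.0]
wrist_force: [-0.8, -0.4, -0.6]
grip_width: 37.2
```

Call:
step_arm --moves '[[[0,0,-0.01,0,0,0],[0,0,-0.02,0,0,0],[0,0,-0.03,0,0,0],[0,0,-0.03,0,0,0],[0,0,0,0,0,0],[0,0,0,0,0,0]]]'

```text
t: 12.2
tool_pos: [474.2, -302.2, 269.4]
tcp_rot: [0.625, 0.78, -0.0, 0.001]
wrist_force: [0.1, 0.0, -0.8]
grip_width: 37.3
```

```bash
python3 - <<'E'
from h import *
p,q=cur(); print(p,q,env.get_obs()["grip_width"])
# go round inside meter: via (500,0,270) to paddle hover
a,b=plan(p,q,(560,-60,265),3,7); a,b=plan(a,b,(475,323,190),-5.4,10)
ims=[]
for n in("scene",):
    im,d=env.grab_frame(n)
    W=cloud(n,d); X,Y,Z=np.moveaxis(W,-1,0)
    with np.errstate(invalid="ignore"):
      for nm,m in dict(plate=(np.hypot(X-474.5,Y+301)<45)&(Z>148.5)&(Z<156), fin=(np.hypot(X-474,Y+301)<40)&(Z>160)&(Z<196)).items():
        p=W[m]; 
        r=cv2.minAreaRect(p[:,:2].astype(np.float32)); print(n,nm,len(p),p.mean(0).round(1),np.round(r[0],1),np.round(r[1],1),round(r[2],1))
    cv2.imwrite("pics/v4.png",cv2.resize(im[100:260,60:280],None,fx=3,fy=3,interpolation=cv2.INTER_CUBIC))
E
```

```text
[ 474.20161709 -302.23089046  269.42870603] [ 6.25291730e-01  7.80390505e-01 -2.08672139e-05  9.54672791e-04] 37.28070691566783
[[0.0311,0.0195,0.0006,0.0,0.0,0.024],[0.0316,0.0188,0.0006,0.0,0.0,0.024],[0.032,0.018,0.0006,0.0,0.0,0.024],[0.0324,0.0172,0.0006,0.0,0.0,0.024],[0.0328,0.0164,0.0006,0.0,0.0,0.024],[0.0332,0.0156,0.0006,0.0,0.0,0.024],[0.0336,0.0149,0.0007,0.0,0.0,0.024]]
[[0.0387,-0.0065,0.0074,0.0,0.0,0.015],[0.0386,-0.0071,0.0074,0.0,0.0,0.015],[0.0385,-0.0077,0.0074,0.0,0.0,0.015],[0.0384,-0.0083,0.0075,0.0,0.0,0.015],[0.0382,-0.0088,0.0074,0.0,0.0,0.015],[0.0381,-0.0094,0.0075,0.0,0.0,0.015],[0.038,-0.01,0.0074,0.0,0.0,0.015],[0.0378,-0.0105,0.0075,0.0,0.0,0.015],[0.0376,-0.0111,0.0074,0.0,0.0,0.015],[0.0375,-0.0116,0.0075,0.0,0.0,0.015]]
scene plate 257 [ 478.1 -300.2  150.9] [ 474.9 -301.1] [36.2 87.4] 11.8
scene fin 209 [ 477.9 -300.   178.7] [ 475.9 -301.1] [12.9 30.7] 13.2
```

View pics/v4.png

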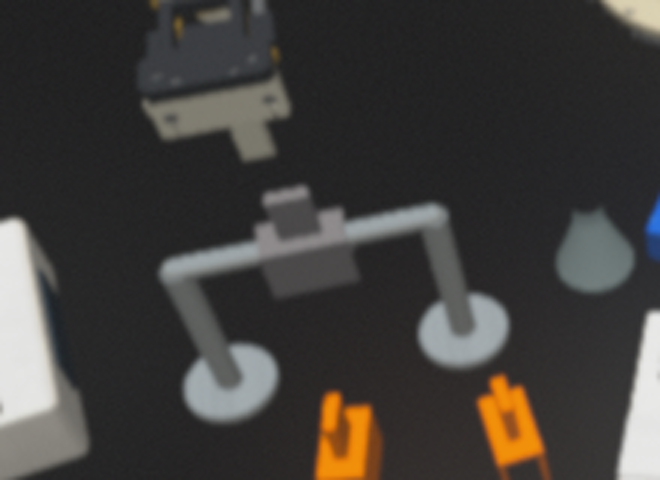

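The cover hangs upright and straddles the bar at (305,250) in v4. The gripper is clear of it, so the paddle is next.

Call:
step_arm --moves '[[[0.0311,0.0195,0.0006,0,0,0.024],[0.0316,0.0188,0.0006,0,0,0.024],[0.032,0.018,0.0006,0,0,0.024],[0.0324,0.0172,0.0006,0,0,0.024],[0.0328,0.0164,0.0006,0,0,0.024],[0.0332,0.0156,0.0006,0,0,0.024],[0.0336,0.0149,0.0007,0,0,0.024]]]'

```text
t: 12.95
tool_pos: [559.5, -58.4, 262.9]
tcp_rot: [0.689, 0.725, -0.001, -0.001]
wrist_force: [0.8, -0.3, 0.4]
grip_width: 37.2
```

Call:
step_arm --moves '[[[0.0387,-0.0065,0.0074,0,0,0.015],[0.0386,-0.0071,0.0074,0,0,0.015],[0.0385,-0.0077,0.0074,0,0,0.015],[0.0384,-0.0083,0.0075,0,0,0.015],[0.0382,-0.0088,0.0074,0,0,0.015],[0.0381,-0.0094,0.0075,0,0,0.015],[0.038,-0.01,0.0074,0,0,0.015],[0.0378,-0.0105,0.0075,0,0,0.015],[0.0376,-0.0111,0.0074,0,0,0.015],[0.0375,-0.0116,0.0075,0,0,0.015]]]'

```text
t: 13.95
tool_pos: [473.6, 324.4, 188.2]
tcp_rot: [0.741, 0.671, -0.001, -0.0]
wrist_force: [1.8, 0.8, -0.1]
grip_width: 37.5
```

Call:
step_arm --moves '[[[0,0,0.01,0,0,0],[0,0,0.01,0,0,0],[0,0,0.01,0,0,0],[0,0,0,0,0,0],[0,0,0,0,0,0],[0,0,0,0,0,0]]]'

```text
t: 14.55
tool_pos: [475.2, 322.7, 160.1]
tcp_rot: [0.741, 0.671, 0.0, 0.0]
wrist_force: [0.1, 0.5, -0.9]
grip_width: 37.1
```

```bash
python3 - <<'E'
from h import *
p,q=cur(); print(p,q,env.get_obs()["grip_width"])
plan(p,q,(475,322.9,107),-5.4,5)
E
```

```text
[475.18604602 322.70434291 160.05754683] [7.41308346e-01 6.71164572e-01 2.09884139e-04 9.67962689e-05] 37.11750261830088
[[0.0,0.0,0.0106,0.0,0.0,-0.001],[0.0,-0.0001,0.0106,0.0,0.0,-0.001],[0.0001,0.0,0.0106,0.0,0.0,-0.001],[0.0,-0.0001,0.0106,0.0,0.0,-0.001],[0.0001,0.0,0.0107,0.0,0.0,-0.001]]
```

Call:
step_arm --moves '[[[0,0,0.0106,0,0,-0.001],[0,0,0.0106,0,0,-0.001],[0,0,0.0106,0,0,-0.001],[0,0,0.0106,0,0,-0.001],[0,0,0.0105,0,0,-0.001],[0,0,0,0,0,0],[0,0,0,0,0,0],[0,0,0,0,0,0]]]'

```text
t: 15.35
tool_pos: [474.8, 323.5, 107.0]
tcp_rot: [0.739, 0.674, 0.0, -0.0]
wrist_force: [-0.2, -0.8, 0.5]
grip_width: 37.3
```

Call:
step_arm --moves '[[[0,0,0,0,0,0],[0,0,0,0,0,0],[0,0,0,0,0,0],[0,0,0,0,0,0],[0,0,0,0,0,0],[0,0,0,0,0,0],[0,0,0,0,0,0]]]' --grip 1 --grip_force 25

```text
t: 16.05
tool_pos: [474.7, 323.4, 107.0]
tcp_rot: [0.739, 0.673, 0.0, 0.0]
wrist_force: [-0.4, -1.3, 3.7]
grip_width: 12.2
```

Call:
step_arm --moves '[[[0,0,-0.01,0,0,0],[0,0,-0.02,0,0,0],[0,0,-0.025,0,0,0],[0,0,-0.025,0,0,0],[0,0,-0.025,0,0,0],[0,0,-0.025,0,0,0],[0,0,-0.01,0,0,0],[0,0,0,0,0,0],[0,0,0,0,0,0]]]'

```text
t: 16.95
tool_pos: [474.4, 322.9, 246.1]
tcp_rot: [0.739, 0.673, -0.0, 0.0]
wrist_force: [0.2, -0.4, -0.6]
grip_width: 11.8
```

```bash
python3 - <<'E'
from h import *
p,q=cur(); print(p,q,env.get_obs()["grip_width"])
plan(p,q,(625.2,-20.2,232),-8.7,10,2)
E
```

```text
[474.36561312 322.88859565 246.07900841] [ 7.39240557e-01  6.73441290e-01 -4.76149499e-04  2.33278117e-05] 11.76956903711903
[[-0.0328,0.0182,0.0014,0.0,0.0,0.006],[-0.0326,0.0184,0.0014,0.0,0.0,0.006],[-0.0325,0.0186,0.0014,0.0,0.0,0.006],[-0.0324,0.0188,0.0014,0.0,0.0,0.006],[-0.0323,0.019,0.0014,0.0,0.0,0.006],[-0.0322,0.0192,0.0014,0.0,0.0,0.006],[-0.0321,0.0194,0.0015,0.0,0.0,0.006],[-0.032,0.0196,0.0014,0.0,0.0,0.006],[-0.0319,0.0197,0.0015,0.0,0.0,0.006],[-0.0317,0.0199,0.0014,0.0,0.0,0.006],[0,0,0,0,0,0],[0,0,0,0,0,0]]
```

Call:
step_arm --moves '[[[-0.0328,0.0182,0.0014,0,0,0.006],[-0.0326,0.0184,0.0014,0,0,0.006],[-0.0325,0.0186,0.0014,0,0,0.006],[-0.0324,0.0188,0.0014,0,0,0.006],[-0.0323,0.019,0.0014,0,0,0.006],[-0.0322,0.0192,0.0014,0,0,0.006],[-0.0321,0.0194,0.0015,0,0,0.006],[-0.032,0.0196,0.0014,0,0,0.006],[-0.0319,0.0197,0.0015,0,0,0.006],[-0.0317,0.0199,0.0014,0,0,0.006],[0,0,0,0,0,0],[0,0,0,0,0,0]]]'

```text
t: 18.15
tool_pos: [624.9, -20.5, 230.8]
tcp_rot: [0.76, 0.65, -0.001, -0.001]
wrist_force: [0.2, 0.5, -1.9]
grip_width: 11.9
```

Call:
step_arm --moves '[[[0,0,0,0,0,0],[0,0,0,0,0,0],[0,0,0,0,0,0],[0,0,0,0,0,0]]]'

```text
t: 18.55
tool_pos: [625.4, -19.0, 232.7]
tcp_rot: [0.759, 0.651, 0.0, 0.0]
wrist_force: [-0.0, -0.0, -0.5]
grip_width: 12.0
```

```bash
python3 - <<'E'
from h import *
p,q=cur(); print(p,q,env.get_obs()["grip_width"])
plan(p,q,(625.2,-20.2,p[2]),-8.7,1)
for n in("scene","top"):
    im,d=env.grab_frame(n); np.save(f"pics/{n}5.npy",d); cv2.imwrite(f"pics/{n}5.png",im)
    W=cloud(n,d); X,Y,Z=np.moveaxis(W,-1,0)
    with np.errstate(invalid="ignore"):
      near=(np.hypot(X-625,Y+20)<45)
      for nm,m in dict(neck=near&(Z>95)&(Z<112), neckall=near&(Z>70)&(Z<112),blade=near&(Z>140)&(Z<198),should=near&(Z>204)&(Z<214),meter=(np.hypot(X-595,Y+15)<140)&(Z>55)&(Z<66)).items():
        P=W[m]
        if len(P)<8: print(n,nm,len(P)); continue
        r=cv2.minAreaRect(P[:,:2].astype(np.float32)); print(n,nm,len(P),P.mean(0).round(1),np.round(r[0],1),np.round(r[1],1),round(r[2],1),P[:,2].min().round(1),P[:,2].max().round(1))
      P=W[near&(Z>145)&(Z<198)]
      if len(P)>30:  # blade face plane + vertical lean of it
        c=P-P.mean(0); nrm=np.linalg.svd(c,full_matrices=False)[2][2]; print(n,"blade normal",nrm.round(3),"yaw",np.degrees(np.arctan2(nrm[1],nrm[0])).round(1))
      if n=="scene":
        K,R,t=cal(n); u=cv2.projectPoints(np.array([[625.,-20,150.]]),cv2.Rodrigues(R)[0],t,K,None)[0].ravel().astype(int)
        cv2.imwrite("pics/v5.png",cv2.resize(im[u[1]-50:u[1]+50,u[0]-60:u[0]+60],None,fx=6,fy=6,interpolation=cv2.INTER_CUBIC)); print(u)
E
```

```text
[625.39608301 -18.9632202  232.72669563] [7.58686308e-01 6.51456124e-01 5.72888024e-05 2.88333124e-05] 11.990412661598581
[[-0.0013,0.0,0.0,0.0,0.0,0.0]]
scene neck 195 [626.4 -19.5 101.7] [625.4 -19.4] [49.5 18.7] 84.2 95.0 107.4
scene neckall 388 [628.5 -19.5  93.2] [625.5 -19.7] [49.9 18.9] 84.5 70.9 107.4
scene blade 295 [628.9 -17.5 163.4] [628.8 -17.8] [40.3  8.4] 88.1 140.1 188.2
scene should 19 [630.4   8.1 211.5] [631.    8.5] [ 3.7 11.6] 86.3 205.2 213.6
scene meter 3560 [619.6 -13.4  59.4] [596.8 -15.2] [130.  201.9] 81.3 55.0 65.9
scene blade normal [ 0.992 -0.124 -0.001] yaw -7.1
[295 228]
top neck 35 [624.6 -11.2 104.6] [624.5 -13.2] [34.4 14. ] 82.1 95.3 110.5
top neckall 59 [627.  -12.5  95.3] [624.9 -13.3] [34.4 14.7] 82.1 71.0 110.5
top blade 10 [623.9 -11.  148.8] [623.7 -10.9] [24.2  1.1] 82.4 142.6 155.3
top should 0
top meter 1506 [ 5.516e+02 -4.000e-01  6.130e+01] [594.2 -15.8] [129.9 199.4] 81.6 55.0 66.0
```

View pics/v5.png

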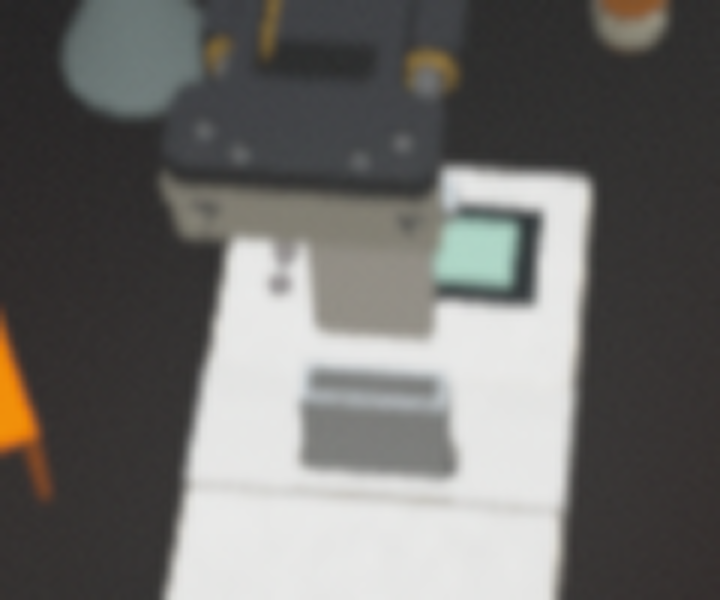

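The paddle is held upright, with the blade bottom at (375,330) in v5 above the slot mouth at (375,385). Next I shift slightly in y, lower closer and measure the alignment in the same view.

Call:
step_arm --moves '[[[-0.002,0.0003,0.006,0,0,0],[0,0,0.006,0,0,0],[0,0,0.006,0,0,0],[0,0,0,0,0,0],[0,0,0,0,0,0],[0,0,0,0,0,0],[0,0,0,0,0,0]]]'

```text
t: 19.35
tool_pos: [625.6, -21.7, 214.8]
tcp_rot: [0.759, 0.651, 0.0, 0.0]
wrist_force: [1.0, 0.9, -0.7]
grip_width: 11.5
```

```bash
python3 - <<'E'
from h import *
p,q=cur(); print(p.round(2),q.round(4))
ims=[env.grab_frame("scene") for _ in range(4)]
im=np.mean([a[0] for a in ims],0); d=np.median([a[1] for a in ims],0); cv2.imwrite("pics/s6.png",im)
W=cloud("scene",d); X,Y,Z=np.moveaxis(W,-1,0)
yaw=np.radians(-8.7); ex=np.array([np.cos(yaw),np.sin(yaw)]); ey=np.array([-ex[1],ex[0]])
o=np.array([625.5,-19.7]); U=(W[...,:2]-o)@ex; V=(W[...,:2]-o)@ey
print("tcp in slot frame",((p[:2]-o)@ex).round(2),((p[:2]-o)@ey).round(2))
with np.errstate(invalid="ignore"):
  near=np.hypot(X-625,Y+20)<45
  for lo,hi in((125,135),(135,145),(145,155),(155,165),(165,172),(65,75),(75,85),(85,95),(95,102)):
    m=near&(Z>lo)&(Z<hi); 
    if m.sum()<8: print(lo,m.sum()); continue
    a=V[m]; f=np.polyfit(a,U[m],1); print(lo,hi,m.sum(),"u med",np.median(U[m]).round(2),"slope deg",np.degrees(f[0]).round(1),"v range",a.min().round(1),a.max().round(1),"mid",((a.min()+a.max())/2).round(1),"mean",a.mean().round(2))
g=im.mean(-1); K,R,t=cal("scene")
def uv(u,v,z): return cv2.projectPoints(np.array([[*(o+u*ex+v*ey),z]]),cv2.Rodrigues(R)[0],t,K,None)[0].ravel()
# predicted vs. edges (brightness gradient peak along the y axis of the part)
def edge(u,v0,z,span=7):
    s=np.arange(-span,span+.01,.25); P=np.array([uv(u,v0+k,z) for k in s]).astype(np.float32)
    pr=cv2.remap(g.astype(np.float32),P[:,0][None],P[:,1][None],cv2.INTER_LINEAR)[0]; gr=np.abs(np.gradient(cv2.GaussianBlur(pr[None],(0,0),3)[0]))
    w=np.where(gr>.5*gr.max(),gr,0); return round(float(v0+(s*w).sum()/w.sum()),2),round(float(gr.max()),2)
for z in(126,130,135,140,145,150): print("blade",z,edge(3,-20,z),edge(3,20,z))
for z in(70,75,80,85,90,95,100): print("neck",z,edge(8,-25,z),edge(8,25,z))
u=uv(0,0,120).astype(int); cv2.imwrite("pics/v6.png",cv2.resize(im[u[1]-40:u[1]+40,u[0]-50:u[0]+50],None,fx=7,fy=7,interpolation=cv2.INTER_CUBIC))
E
```

```text
[625.64 -21.71 214.83] [7.59e-01 6.51e-01 1.00e-04 1.00e-04]
tcp in slot frame 0.44 -1.97
125 135 62 u med 3.74 slope deg -2.2 v range -20.1 19.3 mid -0.4 mean 0.26
135 145 59 u med 3.87 slope deg 0.2 v range -19.5 18.0 mid -0.8 mean -0.92
145 155 64 u med 4.03 slope deg -0.0 v range -20.6 18.3 mid -1.1 mean -0.61
155 165 57 u med 3.94 slope deg 0.3 v range -20.4 18.5 mid -0.9 mean -0.95
165 1
65 75 67 u med 7.31 slope deg -0.0 v range -25.0 25.1 mid 0.0 mean 0.97
75 85 63 u med 7.23 slope deg -0.3 v range -24.5 25.2 mid 0.3 mean -0.26
85 95 101 u med 6.84 slope deg 0.4 v range -24.0 25.2 mid 0.6 mean 1.56
95 102 95 u med 6.58 slope deg 0.9 v range -23.2 25.2 mid 1.0 mean 0.16
blade 126 (-19.98, 3.97) (18.77, 3.91)
blade 130 (-20.05, 4.34) (19.11, 4.25)
blade 135 (-20.02, 4.7) (19.35, 4.26)
blade 140 (-19.93, 4.65) (19.42, 4.18)
blade 145 (-20.02, 4.55) (19.62, 4.27)
blade 150 (-20.14, 4.31) (19.73, 4.38)
neck 70 (-25.52, 4.64) (28.38, 5.04)
neck 75 (-25.02, 5.07) (28.74, 5.21)
neck 80 (-24.4, 5.17) (28.56, 4.7)
neck 85 (-24.0, 5.15) (27.97, 4.44)
neck 90 (-23.77, 5.3) (27.02, 4.74)
neck 95 (-23.65, 5.3) (26.61, 5.08)
neck 100 (-23.75, 4.91) (26.72, 5.17)[ WARN:0@2.354] global loadsave.cpp:1063 imwrite_ Unsupported depth image for selected encoder is fallbacked to CV_8U.
```

View pics/v6.png

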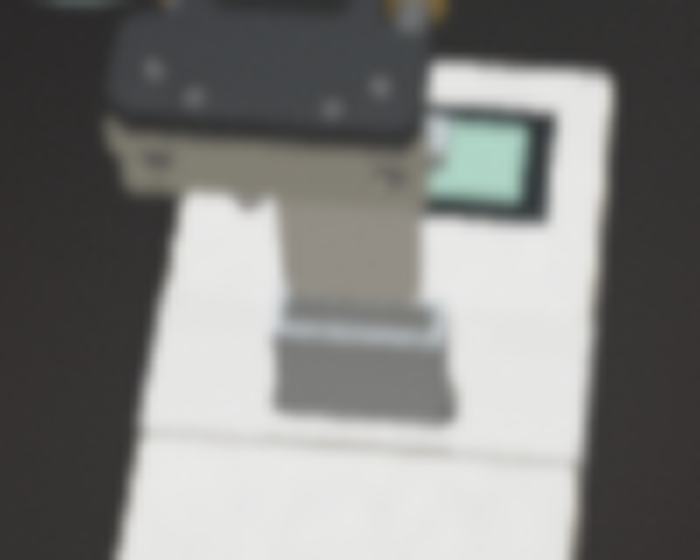

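Call:
step_arm --moves '[[[0.0017,-0.0013,0.004,0,0,0],[0,0,0,0,0,0],[0,0,0,0,0,0],[0,0,0,0,0,0],[0,0,0,0,0,0]]]'

```text
t: 20.05
tool_pos: [624.5, -19.9, 210.6]
tcp_rot: [0.759, 0.651, 0.0, 0.0]
wrist_force: [-0.7, -0.4, -0.7]
grip_width: 11.9
```

```bash
cat > m.py <<'E'
from h import *
p,q=cur(); print(p.round(2),q.round(4))
o=np.array([625.5,-19.7]); yaw=np.radians(-8.7); ex=np.array([np.cos(yaw),np.sin(yaw)]); ey=np.array([-ex[1],ex[0]])
print("tcp in slot frame",((p[:2]-o)@ex).round(2),((p[:2]-o)@ey).round(2))
for n in("scene","top"):
    ims=[env.grab_frame(n) for _ in range(4)]
    g=np.mean([a[0] for a in ims],0).mean(-1).astype(np.float32); W=cloud(n,np.median([a[1] for a in ims],0).astype(float)); K,R,t=cal(n)
    U=(W[...,:2]-o)@ex; V=(W[...,:2]-o)@ey; Z=W[...,2]
    with np.errstate(invalid="ignore"):
        for nm,lo,hi in(("blade",128,165),("neckface",66,92),("rim",102,109)):
            m=(abs(U)<14)&(abs(V)<(22 if nm=="neckface" else 16))&(Z>lo)&(Z<hi); print(n,nm,m.sum(),"u med",np.median(U[m]).round(2) if m.any() else 0)
    def uv(u,v,z): return cv2.projectPoints(np.array([[*(o+u*ex+v*ey),z]]),cv2.Rodrigues(R)[0],t,K,None)[0].ravel()
    def prof(a,b,k=81):
        P=np.array([uv(*(np.array(a)+(np.array(b)-a)*s)) for s in np.linspace(0,1,k)]).astype(np.float32)
        return cv2.remap(g,P[:,0][None],P[:,1][None],cv2.INTER_LINEAR)[0]
    pr=np.mean([prof((-16,v,105),(24,v,105)) for v in(-18,-12,-6,0,6,12,18)],0)
    print(n,"u profile z105 from -16 step 1:",pr[::2].round().astype(int).tolist())
    pr=np.mean([prof((u,-32,105),(u,32,105)) for u in(5.5,6.5,7.5)],0)
    print(n,"v profile rim from -32 step 1.6:",pr[::2].round().astype(int).tolist())
    if n=="scene":
        for z in(125,130,135,140,145): 
            b=prof((3,-30,z),(3,30,z),241); gr=np.abs(np.gradient(cv2.GaussianBlur(b[None],(0,0),5)[0])); s=np.linspace(-30,30,241)
            e=[round(float(s[k][np.argmax(gr[k])]),2) for k in(abs(s+20)<6,abs(s-20)<6)]; print("blade edges",z,e,np.mean(e).round(2))
        for z in(92,96,100): 
            b=prof((8,-34,z),(8,34,z),273); gr=np.abs(np.gradient(cv2.GaussianBlur(b[None],(0,0),5)[0])); s=np.linspace(-34,34,273)
            e=[round(float(s[k][np.argmax(gr[k])]),2) for k in(abs(s+25)<6,abs(s-25)<6)]; print("neck edges",z,e,np.mean(e).round(2))
E
python3 m.py
```

```text
[624.51 -19.9  210.62] [0.7591 0.651  0.     0.    ]
tcp in slot frame -0.95 -0.35
scene blade 153 u med 2.51
scene neckface 163 u med 7.33
scene rim 34 u med 6.17
scene u profile z105 from -16 step 1: [146, 146, 146, 146, 146, 146, 145, 144, 142, 140, 137, 133, 130, 128, 128, 129, 133, 139, 147, 155, 161, 163, 162, 156, 148, 140, 133, 128, 125, 123, 123, 123, 123, 123, 124, 124, 124, 124, 125, 125, 125]
scene v profile rim from -32 step 1.6: [228, 228, 228, 225, 217, 202, 183, 167, 161, 160, 159, 159, 157, 155, 155, 156, 158, 160, 159, 158, 157, 158, 159, 160, 160, 160, 160, 160, 160, 158, 157, 155, 156, 160, 163, 166, 173, 197, 216, 226, 229]
blade edges 125 [-18.5, 20.75] 1.12
blade edges 130 [-18.25, 21.0] 1.38
blade edges 135 [-18.25, 21.25] 1.5
blade edges 140 [-18.25, 21.5] 1.62
blade edges 145 [-18.25, 21.5] 1.62
neck edges 92 [-23.75, 26.75] 1.5
neck edges 96 [-23.75, 26.5] 1.38
neck edges 100 [-23.75, 26.75] 1.5
top blade 0 u med 0
top neckface 41 u med -8.49
top rim 13 u med -7.42
top u profile z105 from -16 step 1: [89, 94, 98, 104, 110, 117, 125, 131, 137, 141, 142, 141, 137, 132, 125, 119, 112, 105, 99, 94, 90, 86, 85, 85, 86, 88, 91, 94, 98, 101, 104, 107, 109, 111, 112, 113, 114, 115, 117, 119, 123]
top v profile rim from -32 step 1.6: [136, 134, 133, 131, 129, 127, 125, 122, 120, 117, 114, 110, 106, 102, 97, 91, 84, 80, 75, 74, 73, 74, 74, 74, 74, 74, 74, 73, 72, 72, 71, 71, 71, 72, 74, 75, 80, 86, 98, 111, 122]
```

The blade and slot now agree to within about 0.5 mm in both directions, so I start inserting gently.

Call:
step_arm --moves '[[[0,0,0.002,0,0,0],[0,0,0.002,0,0,0],[0,0,0.002,0,0,0],[0,0,0.002,0,0,0],[0,0,0.002,0,0,0],[0,0,0.001,0,0,0],[0,0,0,0,0,0],[0,0,0,0,0,0]]]'

```text
t: 21.25
tool_pos: [624.5, -19.9, 199.6]
tcp_rot: [0.759, 0.651, 0.0, -0.0]
wrist_force: [-0.5, 0.2, -0.6]
grip_width: 11.9
```

Call:
step_arm --moves '[[[0,0,0.001,0,0,0],[0,0,0.001,0,0,0],[0,0,0.001,0,0,0],[0,0,0,0,0,0],[0,0,0,0,0,0]]]'

```text
t: 21.75
tool_pos: [624.5, -19.9, 196.6]
tcp_rot: [0.759, 0.651, -0.0, -0.0]
wrist_force: [-0.5, -0.5, -1.0]
grip_width: 11.8
```

Call:
step_arm --moves '[[[0,0,0.001,0,0,0],[0,0,0.001,0,0,0],[0,0,0.001,0,0,0],[0,0,0.001,0,0,0],[0,0,0.001,0,0,0],[0,0,0,0,0,0],[0,0,0,0,0,0]]]'

```text
t: 22.45
tool_pos: [624.5, -19.9, 191.6]
tcp_rot: [0.759, 0.651, -0.0, -0.0]
wrist_force: [0.6, 0.7, -0.7]
grip_width: 11.7
```

Call:
step_arm --moves '[[[0,0,0.002,0,0,0],[0,0,0.002,0,0,0],[0,0,0.002,0,0,0],[0,0,0.002,0,0,0],[0,0,0.002,0,0,0],[0,0,0,0,0,0],[0,0,0,0,0,0]]]'

```text
t: 23.15
tool_pos: [624.5, -19.9, 181.5]
tcp_rot: [0.759, 0.651, -0.0, -0.0]
wrist_force: [-0.5, 0.1, -1.4]
grip_width: 12.0
```

Call:
step_arm --moves '[[[0,0,0.002,0,0,0],[0,0,0.002,0,0,0],[0,0,0.002,0,0,0],[0,0,0.002,0,0,0],[0,0,0.002,0,0,0],[0,0,0.002,0,0,0],[0,0,0.002,0,0,0],[0,0,0.002,0,0,0],[0,0,0,0,0,0]]]'

```text
t: 24.05
tool_pos: [624.3, -19.9, 165.3]
tcp_rot: [0.759, 0.651, -0.0, -0.0]
wrist_force: [0.4, 0.0, -0.6]
grip_width: 11.9
```

Call:
step_arm --moves '[[[0,0,0.002,0,0,0],[0,0,0.002,0,0,0],[0,0,0.002,0,0,0],[0,0,0.002,0,0,0],[0,0,0.002,0,0,0],[0,0,0.002,0,0,0],[0,0,0.002,0,0,0],[0,0,0.001,0,0,0],[0,0,0,0,0,0],[0,0,0,0,0,0],[0,0,0,0,0,0],[0,0,0,0,0,0]]]'

```text
t: 25.25
tool_pos: [624.5, -19.9, 150.7]
tcp_rot: [0.759, 0.651, 0.0, 0.0]
wrist_force: [0.0, 0.3, -0.3]
grip_width: 11.8
```

```bash
python3 - <<'E'
from h import *
F=[]
for i in range(4):
    im,d=env.grab_frame("scene" if i<2 else "top"); o=env.get_obs(); F.append(np.r_[o["wrist_force"],o["ft_torque"]])
    if i==0: a=im
print(np.mean(F,0).round(2),o["tool_pos"].round(1),o["grip_width"],np.abs(o["dq"]).max(),o["t"])
cv2.imwrite("pics/v7.png",np.hstack([cv2.resize(a[188:278,245:345],(400,360),interpolation=cv2.INTER_CUBIC),cv2.resize(a[140:240,110:210],(400,360),interpolation=cv2.INTER_CUBIC)]))
E
```

```text
[ 0.12  0.37 -0.79 -0.06 -0.09 -0.  ] [624.5 -19.9 150.7] 11.976122053151991 0.0019054772804644204 25.45
```

View pics/v7.png

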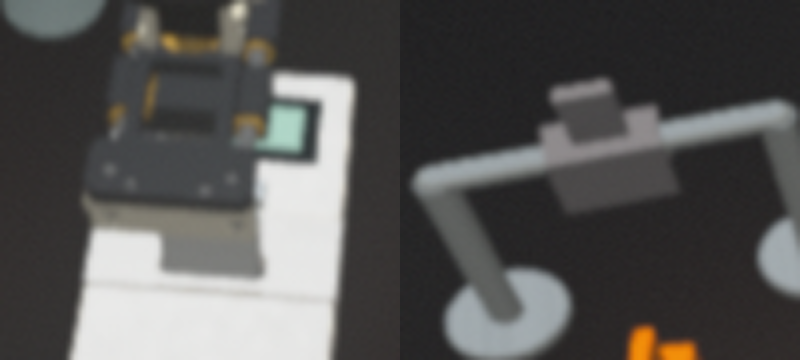

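In v7 the blade is in the slot, with the neck at (212,255) below the fingers. The cover is still hanging on the bar at (610,160). Contact force is about zero, so I'm handing in.

```bash
python3 -c "
from bench import env
print(env.sign_off())"
```

```text
the job is handed in; nothing more can be done
None
```

The job is done and handed in at about 25.5 s of the 72 s allowed. `sign_off` gives no verdict, so this rests on my own last checks.

- **Cover:** I took the grey cover off the neck by its fin and lowered it onto the rail until the wrist force showed contact, about 18 N at most. I eased off before letting go. The last picture shows it upright and straddling the bar.
- **Paddle:** I took the flat-grip paddle from the rack and aligned its blade to the slot with the scene camera. The blade then went in with no contact force above sensor noise (about 1 N).
- **Final state:** By TCP height the blade is about 51 mm of 70 mm inside, with the shoulder about 19 mm above the rim. The arm is still, the tool vertical, and the grip reads 12 mm.
- **Disagreement:** The two cameras and the different features disagreed by up to about 2 mm on the slot's position across its width. I used a middle value, and the free insertion bore it out.
- **Not checked:** The gripper hides the blade and shoulder in the last picture, so the depth comes from TCP height alone. I did not re-measure the other paddle or the bystanders at the end. I never deliberately touched them, and no unexpected force showed up.

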